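# Unscrew the orange filter cap and lay it in the tray

## Robot

A 6-joint arm with a two-finger parallel gripper is mounted at the origin on a cart in front of the work surface, level with it; the furniture and walls round the work are solid. World frame = base frame: x ahead of the robot, y to its left, z up, the work surface at z = 0. Lengths are in m, angles in rad, forces in N, time in s.
With the tool pointing down it reaches from about 0.35 to 0.775 m from the base axis. Payload 7.3 kg.
Tool frame: the origin (TCP) lies on the centre line of the jaws, within the pads' length; the fingertips stand 17 mm ahead of it and the grasp point (between the pads) lies 2 mm behind it (robot.tcp_to_tips is the distance from the TCP to the fingertips, in m); z points along the fingers, y is the line along which they close (so a half turn about z gives the same grasp; the last joint's range is limited). The gripper opens to 92 mm and grips with 3 to 60 N. Pads are 19 mm wide; open, the fingers measure 130 mm over their backs; the gripper's body (75 mm by 190 mm) begins 47 mm behind the grasp point.
Start: joints at [1.072, 0.342, 1.524, -0, 1.275, -0.146], TCP at [0.181, 0.493, 0.244] pointing down, gripper open.
Joint ranges: [-2.53, 2.53], [-0.77, 2.02], [0.04, 2.7], [-1, 4.14], [0.28, 2.66], [-3.11, 3.11]. Speed limits (rad/s): [2.57, 2.57, 3.14, 3.14, 3.14, 3.14].

## Interface

Orientations are given as [roll, pitch, yaw] about the fixed x, y, z axes, in that order (R = Rz(yaw) Ry(pitch) Rx(roll)).
In Python, from cell import robot gives the robot as it stands. The module is installed in compiled form; this text tells all that it offers.
- The arm moves only by the tool carry_out, never from a script. Its argument "commands" is a list of rows, each a list of 3 entries, a list of its own where there are three numbers: the shift along the tool's x, y, z in m, then the turn about the tool's z in rad, then the opening, from 0 (shut) to 1 (fully open). In form: [[[dx, dy, dz], yaw, claw], ...]. A call has 1 to 20 rows; each row shifts and turns the commanded pose from where the row before left it, along the tool's axes as they then stand; what a row does not reach is not made up. A row lasts 1/8 s, in which the tool goes at most 62.5 mm and 10.7 degrees, less where a joint would pass 70% of its speed; a pose out of reach is approached as far as the arm can. A call is refused whole if a number of a shift passes 0.0625 or a number of a turn 0.188, either way. A call with a gripper value outside its range is refused whole. The fingers move at their own pace and stop on an object; "newtons" is the grip in N (left out, the last holds). Time passes only in rows, so rows that do not move let the fingers close. It gives the time, the measured TCP pose, the force, the opening and the grip force at its end, in the units of the state.
- robot.observe(): the state, without advancing time (a new reading comes with each control period).
- robot.read_camera(name): name is "scene" or "top"; returns a dict with "pixels" (420x560x3 uint8, red, green, blue), "fx", "fy", "cx", "cy" (pixels), "view" (4x4, takes a point from world to camera coordinates). Camera axes: x right, y up, looking along -z (the intrinsics and any distortion apply to the point x, -y, -z); pixel columns grow to the right and rows downward; lengths in m; the calibration is good to about 2 mm. A picture is of the moment at which its call begins. There is no depth.
- robot.hand_in(): hands the job in; it is judged then, once.
Trained networks look in a picture, given as the dict that the camera call returned (one of the last four; its "shot" number tells which), for a name from the list of things; names that differ only in an ending like _2 or _b are one class to them, and where a whole thing is asked for, a point or a joint stands for the part that bears it (a point fixed in the world has none). Each returns a list of dicts, best first, with "p" (0 to 1); they miss things now and then, are a little off and sometimes report something else, mostly with a low value. They report only what shows in the picture. A call takes as long as a camera call. They do not tell look-alikes from the thing itself.
- robot.find_in(picture, name): "at" ([column, row] in pixels, amid what is visible of it).
- robot.tip_of(picture, name): "at" ([column, row] in pixels: a listed point, or the origin of a listed thing).
The state is a dict: "time": time; "qpos": joint angles; "qvel": joint speeds; "joint_efforts": joint torques, N m; "tool_pos": TCP position; "tool_rot": TCP orientation; "contact_force": force on the tool from outside, world axes, zero at the start; "torque": the same for the moment, N m; "opening": finger opening in m; "grip_force": force on a finger pad.
Only numpy, scipy, OpenCV 4.12 (cv2) and the standard library are available. Lean on these libraries where they do the work, as an engineer would, in place of code of your own. Each camera call takes 0.05 s, during which the arm holds its last target. There are 200 camera calls.

## Task

Open the filter with the orange cap: unscrew the cap counter-clockwise (its quick thread needs one twist of about 75 degrees), keep hold of it as it comes free of the thread, lift it off and set it down gently in the steel tray, right way up (open side down) and flat on the tray's floor, then let go. Leave the other filter's blue cap on.

Things in the scene. Friction and masses are not known exactly. Their poses are not given: they have to be found in the camera images.
- orange_cap: ribbed orange screw cap, round, 52 mm in diameter, 34 mm high, painted metal, 105 to 210 g, hollow below; white stripe on top along its +x. Origin: centre of its underside, z up; at the start 98 mm over the bench on the filter's neck (top at 132 mm). Comes free after 38 to 66 degrees counter-clockwise seen from above, easily turned in place; 70 to 80 degrees always frees it, a stop follows at 90 or more.
- orange_filter: orange-banded filter under that cap, fixed: foot 96 mm in diameter, white bowl 68 mm with a hose stub on either side, from 72 mm up a head 46 mm in diameter to 96 mm, then the threaded neck to 124 mm. Origin: centre of its foot on the bench, z up on the cap's axis. The thread lets the unturned cap rise only 2 to 4 mm; once turned free, the cap lifts straight off, 26 mm up to clear the neck.
- blue_cap: the same cap in blue on a second filter with a blue band, which stands 12 to 29 cm from the orange one on either side; it stays on. Origin: centre of its underside.
- tray: loose shallow square tray of steel, 150 x 150 mm outside, rim 14 mm high, walls 3 mm, floor 3 mm thick, flat on the bench to the right of both filters. Origin: centre of its underside; x and y along its sides, z up.
Not all that is in view belongs to the job. There is more than one size of the orange_cap; the job needs the smallest. Of the things that look like the tray, the larger one is meant.

How it is judged:
On the way, in this order (a step that is already met when the one before it is completed fails the run):
1. the orange cap is off the neck and held by the fingers (z of orange_cap in the frame of orange_filter above 0.126 m and contact force between the fingers and orange_cap above 0.5 N), for 0.2 s.
2. the orange cap is lowered into the tray in the grip, not dropped (z of orange_cap in the frame of tray below 0.015 m and x of orange_cap in the frame of tray between -0.055 and 0.055 m and y of orange_cap in the frame of tray between -0.055 and 0.055 m and contact force between the fingers and orange_cap above 0.5 N), for 0.05 s.
At the end, for the whole second after the job is handed in: The orange cap lies right way up on the floor of the tray (wholly inside the rim, tilt under 10 degrees, at rest, released), the tray still stands on the bench, and the blue cap is still on its filter (moved less than 15 mm) (z of orange_cap in the frame of tray below 0.008 m and x of orange_cap in the frame of tray between -0.055 and 0.055 m and y of orange_cap in the frame of tray between -0.055 and 0.055 m and angle between orange_cap's own z axis and vertical below 0.17 rad and linear speed of orange_cap below 0.02 m/s and height (world z) of tray below 0.01 m and distance of blue_cap from where it was at the start of the episode below 0.015 m); the robot touches nothing.
It fails at once if the blue cap is taken off or pushed away (15 mm) (distance of blue_cap from where it was at the start of the episode above 0.015 m).
It also fails if it takes over 45 s, if anything falls off the work surface, if the arm or the gripper's body presses on something with over 40 N, if the wrist force passes 120 N, or if a joint passes its speed limit or range.

## Working session

There is one attempt and no reset: what is moved stays moved. The work goes in short steps, Python scripts to look and compute and a tool call to move; the robot and the scene stay as the last step left them, time stands still between calls to the robot, and variables do not carry over. Pictures are saved under pics/ and viewed, at most 10 in all, crops included, and the job is handed in when it is done.

Besides the shell and the picture viewer there is one more tool, called after "Emit:" as name([rows], argument=value, ...), one row to a line, values as JSON. carry_out: Moves the arm, as the interface text tells. Its arguments: {"type":"object","properties":{"commands":{"type":"array"},"newtons":{"type":"number"}},"required":["commands"]}

```bash
mkdir -p pics; cat > h.py <<'E'
import numpy as np, cv2
from cell import robot
def pix2z(p,uv,z):
    x=(uv[0]-p["cx"])/p["fx"]; y=(uv[1]-p["cy"])/p["fy"]
    V=np.array(p["view"]); R=V[:3,:3]; o=-R.T@V[:3,3]
    d=R.T@np.array([x,-y,-1.0]); return o+d*(z-o[2])/d[2]
def w2p(p,X):
    c=np.array(p["view"])@np.r_[X,1]; return [p["cx"]+p["fx"]*c[0]/-c[2], p["cy"]+p["fy"]*-c[1]/-c[2]]
E
python3 - <<'E'
from h import *
ims=[]
for n in("scene","top"):
    p=robot.read_camera(n); ims.append(p["pixels"]); print(n,[k for k in p],p["fx"],np.round(p["view"],3).tolist())
    cv2.imwrite(f"pics/{n}.png",p["pixels"][:,:,::-1])
    for t,z in(("orange_cap",.132),("blue_cap",.132),("orange_filter",0),("tray",0.)):
        for f in("find_in","tip_of"):
            for d in getattr(robot,f)(p,t)[:4]: print(n,t,f,np.round(d["at"]),round(d["p"],2),np.round(pix2z(p,d["at"],z if f=="find_in" or z==0 else .098)[:2],3))
print(robot.observe()["time"])
E
```

```text
scene ['pixels', 'fx', 'fy', 'cx', 'cy', 'view', 'shot'] 385.72206696959097 [[0.456, -0.89, 0.013, -0.334], [0.413, 0.225, 0.882, -0.262], [-0.788, -0.397, 0.47, -0.884], [0.0, 0.0, 0.0, 1.0]]
scene orange_cap find_in [150. 202.] 0.59 [0.301 0.195]
scene orange_cap find_in [181. 186.] 0.48 [0.437 0.189]
scene orange_cap find_in [167. 192.] 0.44 [0.377 0.195]
scene orange_cap tip_of [180. 189.] 0.64 [0.472 0.226]
scene orange_cap tip_of [147. 212.] 0.59 [0.294 0.204]
scene orange_cap tip_of [171. 198.] 0.59 [0.402 0.205]
scene blue_cap find_in [231. 195.] 0.7 [0.457 0.011]
scene blue_cap tip_of [231. 201.] 0.57 [0.476 0.025]
scene orange_filter find_in [182. 206.] 0.74 [0.518 0.267]
scene orange_filter tip_of [184. 214.] 0.57 [0.478 0.226]
scene tray find_in [435. 295.] 0.95 [ 0.437 -0.612]
scene tray find_in [303. 244.] 0.87 [ 0.496 -0.22 ]
scene tray find_in [180. 182.] 0.33 [0.683 0.411]
scene tray tip_of [303. 249.] 0.77 [ 0.471 -0.23 ]
scene tray tip_of [431. 296.] 0.77 [ 0.43  -0.604]
scene tray tip_of [185. 216.] 0.53 [0.467 0.211]
top ['pixels', 'fx', 'fy', 'cx', 'cy', 'view',
[... 180 characters left out ...]
 0.7 [0.463 0.3  ]
top orange_cap find_in [180. 214.] 0.61 [0.455 0.217]
top orange_cap find_in [148. 234.] 0.59 [0.359 0.307]
top orange_cap tip_of [148. 237.] 0.85 [0.368 0.32 ]
top orange_cap tip_of [181. 216.] 0.77 [0.472 0.222]
top orange_cap tip_of [160. 216.] 0.56 [0.466 0.298]
top blue_cap find_in [232. 215.] 0.6 [0.478 0.028]
top blue_cap tip_of [234. 213.] 0.5 [0.509 0.03 ]
top orange_filter find_in [184. 233.] 0.6 [0.462 0.225]
top orange_filter tip_of [184. 234.] 0.96 [0.458 0.224]
top tray find_in [307. 243.] 0.92 [ 0.475 -0.253]
top tray find_in [405. 260.] 0.66 [ 0.449 -0.621]
top tray tip_of [304. 244.] 0.95 [ 0.471 -0.242]
top tray tip_of [405. 262.] 0.64 [ 0.438 -0.62 ]
0.9
```

View pics/top.png

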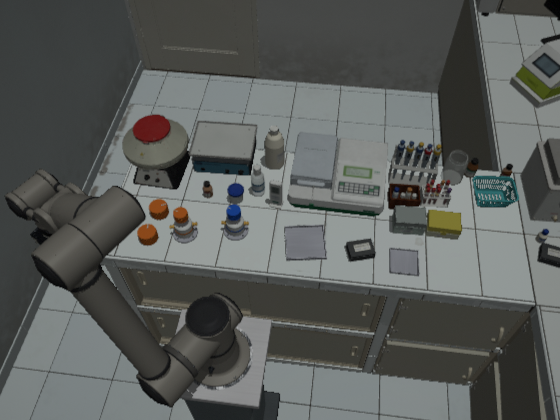

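View pics/scene.png

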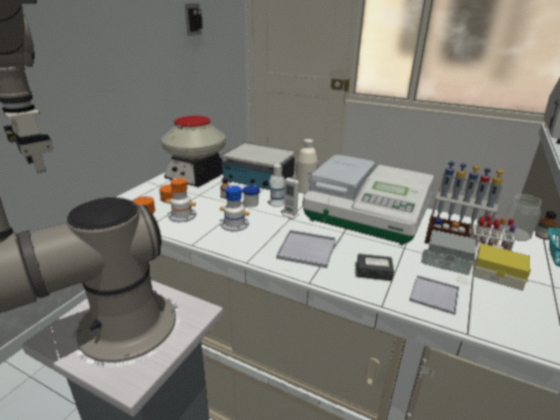

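Orange candidates in the top picture are (181,214), on a filter with hose stubs, and (158,210) and (148,234), loose caps on the bench. Only the first sits on the filter. For the tray, (304,244) looks larger than (405,262). I'll confirm both in one crop.

```bash
python3 - <<'E'
from h import *
p=robot.read_camera("top"); im=p["pixels"]
a=cv2.resize(im[185:265,130:260],None,fx=5,fy=5,interpolation=cv2.INTER_CUBIC)[:,:,::-1]
b=cv2.resize(im[215:280,275:435],None,fx=4,fy=4,interpolation=cv2.INTER_CUBIC)[:,:,::-1]
W=max(a.shape[1],b.shape[1]); pad=lambda q:cv2.copyMakeBorder(q,0,0,0,W-q.shape[1],cv2.BORDER_CONSTANT)
o=cv2.resize(np.vstack([pad(a),pad(b)]),None,fx=.88,fy=.88);cv2.imwrite("pics/crop.png",o);print(o.shape)
for n in("top","scene"):
    p=robot.read_camera(n) if n!="top" else p
    hsv=cv2.cvtColor(p["pixels"],cv2.COLOR_RGB2HSV)
    m=((hsv[...,0]<18)&(hsv[...,0]>4)&(hsv[...,1]>190)&(hsv[...,2]>90)).astype(np.uint8)
    k,l,s,c=cv2.connectedComponentsWithStats(m)
    for i in range(1,k):
        if s[i,4]>25: print(n,s[i],np.round(c[i],1),np.round(pix2z(p,c[i],.115)[:2],3),np.round(pix2z(p,c[i],.02)[:2],3))
    g=cv2.cvtColor(p["pixels"],cv2.COLOR_RGB2GRAY)
    # predicted pixel of the cap centre and tray corners
    print(n,"cap mid",np.round(w2p(p,[.465,.222,.115]),1),"blue",np.round(w2p(p,[.485,.028,.115]),1))
    for u,v in((-1,-1),(-1,1),(1,1),(1,-1)): print(np.round(w2p(p,[.472+.075*u,-.24+.075*v,.014]),1),end=" ")
s=robot.observe();print(s["tool_rot"],s["qpos"],s["tool_pos"],s["opening"],s["time"])
E
```

```text
(581, 572, 3)
top [150 200  17  14 169] [157.2 206.6] [0.493 0.314] [0.562 0.352]
top [174 208  13  11 103] [180.1 213. ] [0.474 0.223] [0.542 0.255]
top [138 225  18  15 193] [146.4 232. ] [0.376 0.323] [0.437 0.361]
top cap mid [179.6 215. ] blue [232.5 216. ]
[322.1 260.7] [281.7 256.4] [286.6 223.7] [325.3 227.6] scene [161 180  25  21 272] [172.7 188.5] [0.435 0.223] [0.59  0.367]
scene [134 198  19  14 119] [145.2 202.5] [0.317 0.229] [0.45  0.374]
scene cap mid [178.9 185.2] blue [231.4 195.1]
[320.5 266.3] [272.3 251.7] [293.8 228.5] [338.2 240.4] [ 3.14150956e+00 -3.58664941e-06  2.78879976e+00] [ 1.07198663e+00  3.41995938e-01  1.52410820e+00  1.63467229e-05
  1.27540682e+00 -1.46021557e-01] [0.18138687 0.49268314 0.24373975] 0.09216410441251145 1.0
```

View pics/crop.png

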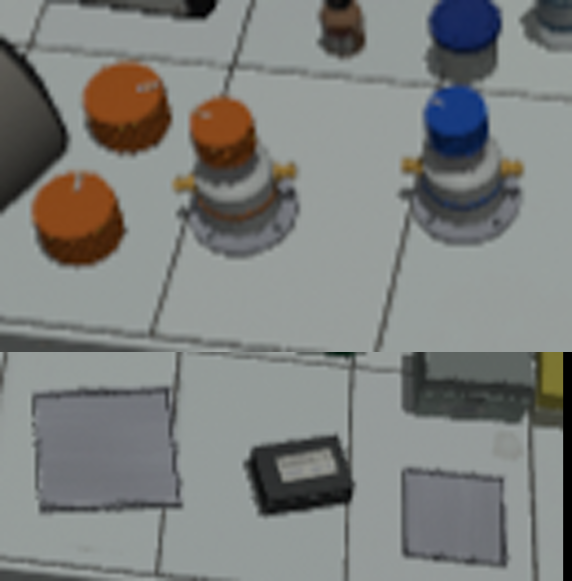

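The crop confirms it. The orange cap on the filter (crop 222,130) is smaller than the two loose ones, and the left tray (crop 107,450) is larger than the right one. Next I'll refine the positions by fitting silhouettes.

```bash
python3 - <<'E'
from h import *
from scipy.optimize import minimize
t=np.linspace(0,2*np.pi,40,endpoint=False)
def cyl(c): return np.array([[c[0]+.026*np.cos(a),c[1]+.026*np.sin(a),z] for z in(.098,.132) for a in t])
def box(c): 
    R=np.array([[np.cos(c[2]),-np.sin(c[2])],[np.sin(c[2]),np.cos(c[2])]])
    return np.array([[*(np.array(c[:2])+R@[.075*u,.075*v]),z] for z in(0,.014) for u in(-1,1) for v in(-1,1)])
S=8
def fit(p,m,roi,X,x0):
    x1,y1,x2,y2=roi; mm=cv2.resize(m[y1:y2,x1:x2].astype(np.float32),None,fx=S,fy=S,interpolation=cv2.INTER_LINEAR)
    def cost(c):
        q=np.array([w2p(p,v) for v in X(c)]); q=((q-[x1,y1]+.5)*S).astype(np.float32)
        h=cv2.convexHull(q); r=np.zeros_like(mm); cv2.fillConvexPoly(r,np.round(h*16).astype(np.int32),1,shift=4)
        return np.abs(r-mm).mean()/mm.mean()
    n=len(x0); sim=np.vstack([x0]+[np.array(x0)+np.eye(n)[i]*(.01 if i<2 else .1) for i in range(n)])
    r=minimize(cost,x0,method="Nelder-Mead",options=dict(initial_simplex=sim)); return np.round(r.x,4),round(r.fun,3)
for n in("top","scene"):
    p=robot.read_camera(n); im=p["pixels"]; hsv=cv2.cvtColor(im,cv2.COLOR_RGB2HSV)
    for nm,x0,h in(("o",[.465,.222],(2,22)),("b",[.485,.028],(105,128))):
        u,v=np.round(w2p(p,[*x0,.115])).astype(int); roi=(u-12,v-13,u+12,v+12)
        m=(hsv[...,0]>=h[0])&(hsv[...,0]<=h[1])&(hsv[...,1]>150)
        print(n,nm,fit(p,m,roi,cyl,x0))
    u,v=np.round(w2p(p,[.472,-.24,0])).astype(int); roi=(u-40,v-28,u+45,v+28)
    c=cv2.cvtColor(im,cv2.COLOR_RGB2LAB).astype(float); ref=np.median(c[v-6:v+6,u-8:u+8].reshape(-1,3),0)
    m=np.abs(c-ref)@[.5,1,1]<9
    k,l,s,_=cv2.connectedComponentsWithStats(m[roi[1]:roi[3],roi[0]:roi[2]].astype(np.uint8)); 
    mm=np.zeros(m.shape,bool); mm[roi[1]:roi[3],roi[0]:roi[2]]=l==1+np.argmax(s[1:,4])
    print(n,"tray",fit(p,mm,roi,box,[.472,-.24,0.1]))
E
```

```text
top o (array([0.4673, 0.2197]), np.float64(0.253))
top b (array([0.5036, 0.0279]), np.float64(0.215))
top tray (array([ 0.4809, -0.241 ,  0.1263]), np.float64(0.228))
scene o (array([0.4619, 0.2268]), np.float64(0.389))
scene b (array([0.5062, 0.0338]), np.float64(0.419))
scene tray (array([ 0.495 , -0.239 ,  0.2143]), np.float64(0.401))
```

Emit:
carry_out([
  [[0, 0, 0], 0.16, 1],
  [[0, 0, 0], 0.16, 1],
  [[0, 0, 0], 0.16, 1],
  [[0, 0, 0], 0.16, 1],
  [[0, 0, 0], 0.16, 1],
  [[-0.0363, 0.015, 0], 0, 1],
  [[-0.0363, 0.015, 0], 0, 1],
  [[-0.0363, 0.015, 0], 0, 1],
  [[-0.0363, 0.015, 0], 0, 1],
  [[-0.0363, 0.015, 0], 0, 1],
  [[-0.0363, 0.015, 0], 0, 1],
  [[-0.0363, 0.015, 0], 0, 1],
  [[-0.0363, 0.015, 0], 0, 1],
  [[-0.0363, 0.015, 0], 0, 1],
  [[-0.0363, 0.015, 0], 0, 1],
  [[0, 0, 0], 0, 1],
  [[0, 0, 0], 0, 1],
], newtons=10)

```text
time: 3.22
tool_pos: [0.4653, 0.2221, 0.2436]
tool_rot: [-3.141, -0.001, 1.989]
contact_force: [0.1, 0.4, -0.3]
opening: 0.092
grip_force: 0.0
```

Emit:
carry_out([
  [[0, 0, 0.04], 0, 1],
  [[0, 0, 0.04], 0, 1],
  [[0, 0, 0], 0, 1],
  [[0, 0, 0], 0, 1],
])

```text
time: 3.72
tool_pos: [0.4662, 0.2227, 0.1652]
tool_rot: [3.14, 0.0, 1.99]
contact_force: [-0.2, -0.2, 0.5]
opening: 0.092
grip_force: 0.0
```

```bash
python3 - <<'E'
from h import *
o=[]
for n in("scene","top"):
    p=robot.read_camera(n); im=p["pixels"]; t=robot.observe()["tool_pos"]
    u,v=np.round(w2p(p,[.466,.222,.14])).astype(int)
    print(n,u,v,w2p(p,np.array(t)+[0,0,-.017]),w2p(p,[.466,.222,.132]), (robot.tip_of(p,"orange_cap")[:3]))
    o.append(cv2.resize(im[v-45:v+40,u-33:u+33],None,fx=6,fy=6,interpolation=cv2.INTER_CUBIC)[:,:,::-1])
cv2.imwrite("pics/c2.png",np.hstack(o))
E
```

```text
scene 178 178 [np.float64(178.01379876299396), np.float64(175.70911146570904)] [np.float64(178.58355445533942), np.float64(180.426004138395)] [{'at': [179.5, 188.2], 'p': 0.74}, {'at': [145.2, 212.4], 'p': 0.72}, {'at': [170.8, 198.2], 'p': 0.62}]
top 179 211 [np.float64(178.15537041281112), np.float64(209.19379576708388)] [np.float64(178.94415678810174), np.float64(212.056207237345)] [{'at': [160.5, 215.8], 'p': 0.9}, {'at': [182.7, 215.9], 'p': 0.6}, {'at': [149.4, 238.5], 'p': 0.58}]
```

View pics/c2.png

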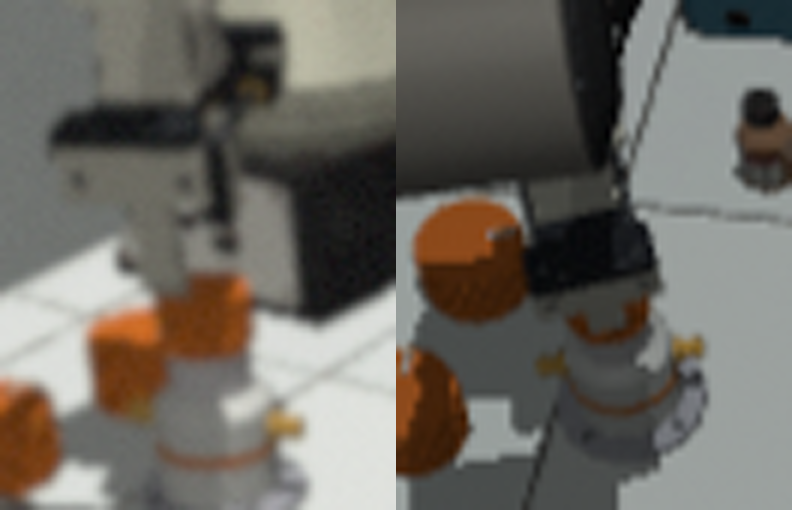

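The open fingers straddle the cap: it is centred at crop (206,315) in the scene view, and about 1–2 px right of my estimate in the top view. I'll shift 3 mm toward -y, descend and close softly.

Emit:
carry_out([
  [[-0.003, -0.001, 0.02], 0, 1],
  [[0, 0, 0.025], 0, 1],
  [[0, 0, 0], 0, 1],
  [[0, 0, 0], 0, 0],
  [[0, 0, 0], 0, 0],
  [[0, 0, 0], 0, 0],
  [[0, 0, 0], 0, 0],
  [[0, 0, 0], 0, 0],
  [[0, 0, 0], 0, 0],
], newtons=8)

```text
time: 5.05
tool_pos: [0.4668, 0.2189, 0.1191]
tool_rot: [3.14, 0.0, 1.989]
contact_force: [2.7, 1.7, 1.0]
opening: 0.0525
grip_force: 8.0
```

Emit:
carry_out([
  [[0, 0.001, 0], 0, 0],
  [[0, 0, 0], 0, 0],
  [[0, 0, 0], -0.11, 0],
  [[0, 0, 0], -0.11, 0],
  [[0, 0, 0], -0.11, 0],
  [[0, 0, 0], -0.11, 0],
  [[0, 0, 0], 0, 0],
], newtons=25)

```text
time: 5.92
tool_pos: [0.468, 0.2194, 0.1191]
tool_rot: [3.139, 0.001, 2.428]
contact_force: [4.3, 2.1, 0.9]
opening: 0.0517
grip_force: 25.0
```

Emit:
carry_out([
  [[-0.0005, 0.001, 0], -0.11, 0],
  [[0, 0, 0], -0.11, 0],
  [[0, 0, 0], -0.11, 0],
  [[0, 0, 0], -0.11, 0],
  [[0, 0, 0], -0.11, 0],
  [[0, 0, 0], -0.11, 0],
  [[0, 0, 0], -0.11, 0],
  [[0, 0, 0], -0.11, 0],
  [[0, 0, 0], 0, 0],
  [[0, 0, 0], 0, 0],
])

```text
time: 7.18
tool_pos: [0.4692, 0.221, 0.1191]
tool_rot: [3.139, 0.003, -2.977]
contact_force: [5.4, 6.8, -0.8]
opening: 0.0519
grip_force: 25.0
```

Emit:
carry_out([
  [[0, 0, -0.004], 0, 0],
  [[0, 0, -0.004], 0, 0],
  [[0, 0, 0], 0, 0],
])

```text
time: 7.55
tool_pos: [0.4689, 0.2211, 0.1266]
tool_rot: [3.139, 0.003, -2.977]
contact_force: [3.8, 8.4, -2.8]
opening: 0.0516
grip_force: 25.0
```

Emit:
carry_out([
  [[0, 0, -0.008], 0, 0],
  [[0, 0, -0.008], 0, 0],
  [[0, 0, -0.008], 0, 0],
  [[0, 0, -0.02], 0, 0],
  [[0, 0, -0.03], 0, 0],
  [[0, 0, -0.03], 0, 0],
  [[0, 0, 0], 0, 0],
  [[0, 0, 0], 0, 0],
])

```text
time: 8.55
tool_pos: [0.4673, 0.2192, 0.2298]
tool_rot: [-3.141, -0.002, -2.975]
contact_force: [-0.3, 0.2, -1.8]
opening: 0.0516
grip_force: 25.0
```

```bash
python3 - <<'E'
from h import *
o=[]
for n in("scene","top"):
    p=robot.read_camera(n); im=p["pixels"]; t=robot.observe()["tool_pos"]
    u,v=np.round(w2p(p,[t[0],t[1],t[2]-.05])).astype(int)
    o.append(cv2.resize(im[v-45:v+40,u-33:u+33],None,fx=6,fy=6,interpolation=cv2.INTER_CUBIC)[:,:,::-1])
cv2.imwrite("pics/c3.png",np.hstack(o))
E
```

```text
(no output)
```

View pics/c3.png

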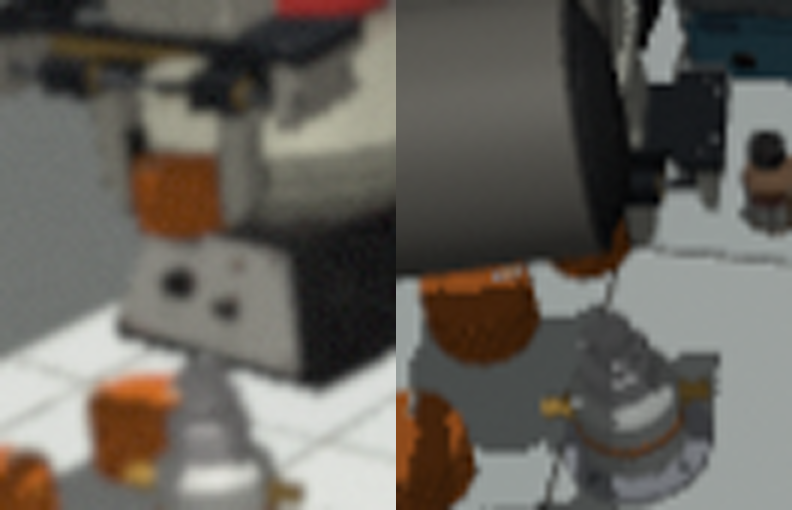

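The cap is held, upright and clear of the bare neck. Carrying it over to the tray.

Emit:
carry_out([
  [[0.0025, -0.019, 0], 0, 0],
  [[0.0055, -0.038, 0], 0, 0],
  [[0.0055, -0.038, 0], 0, 0],
  [[0.0055, -0.038, 0], 0, 0],
  [[0.0055, -0.038, 0], 0, 0],
  [[0.0055, -0.038, 0], 0, 0],
  [[0.0055, -0.038, 0], 0, 0],
  [[0.0055, -0.038, 0], 0, 0],
  [[0.0055, -0.038, 0], 0, 0],
  [[0.0055, -0.038, 0], 0, 0],
  [[0.0055, -0.038, 0], 0, 0],
  [[0.0055, -0.038, 0], 0, 0],
  [[0.0025, -0.019, 0.03], 0, 0],
  [[0, 0, 0.05], 0, 0],
  [[0, 0, 0.04], 0, 0],
  [[0, 0, 0.02], 0, 0],
  [[0, 0, 0], 0, 0],
  [[0, 0, 0], 0, 0],
])

```text
time: 10.9
tool_pos: [0.4795, -0.2417, 0.0914]
tool_rot: [-3.141, 0.001, -2.975]
contact_force: [0.2, 0.4, -1.4]
opening: 0.0517
grip_force: 25.0
```

```bash
python3 - <<'E'
from h import *
o=[]
for n in("scene","top"):
    p=robot.read_camera(n); im=p["pixels"]
    u,v=np.round(w2p(p,[.478,-.24,.04])).astype(int)
    t=robot.observe()["tool_pos"]; print(n,u,v,w2p(p,[t[0],t[1],.003]))
    o.append(cv2.resize(im[v-45:v+40,u-33:u+33],None,fx=6,fy=6,interpolation=cv2.INTER_CUBIC)[:,:,::-1])
cv2.imwrite("pics/c4.png",np.hstack(o))
E
```

```text
scene 307 238 [np.float64(307.44074469328586), np.float64(247.8858188419803)]
top 304 237 [np.float64(304.43630416410537), np.float64(241.67980270954976)]
```

View pics/c4.png

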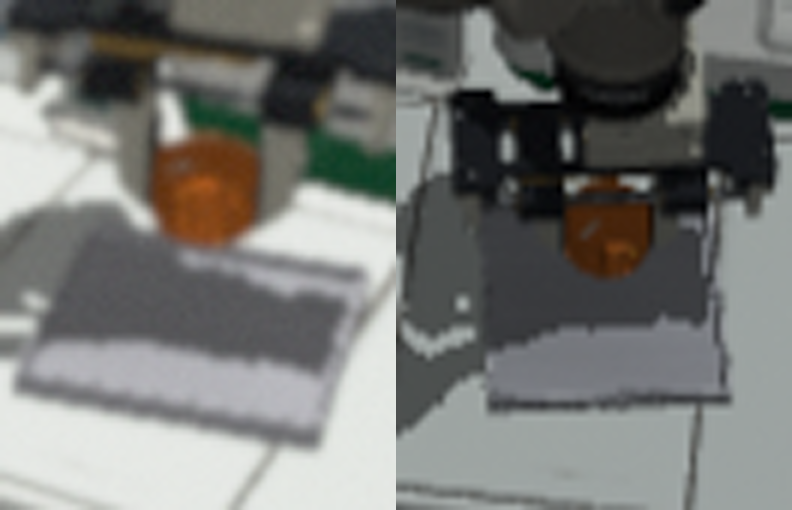

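The cap hangs over the tray (top crop: tray x 480–730, cap at 607). The front rim suggests the tray centre is a few mm nearer the robot, so I'll shift 6 mm and lower.

Emit:
carry_out([
  [[0.006, 0, 0.03], 0, 0],
  [[0, 0, 0.02], 0, 0],
  [[0, 0, 0.01], 0, 0],
  [[0, 0, 0.003], 0, 0],
  [[0, 0, 0.002], 0, 0],
  [[0, 0, 0], 0, 0],
  [[0, 0, 0], 0, 0],
])

```text
time: 11.88
tool_pos: [0.4737, -0.2421, 0.0261]
tool_rot: [-3.141, 0.001, -2.974]
contact_force: [-0.8, 0.0, -2.0]
opening: 0.0516
grip_force: 25.0
```

Emit:
carry_out([
  [[0, 0, 0.001], 0, 0],
  [[0, 0, 0.001], 0, 0],
  [[0, 0, 0], 0, 0],
])

```text
time: 12.25
tool_pos: [0.4735, -0.2421, 0.024]
tool_rot: [-3.141, 0.0, -2.974]
contact_force: [-1.3, -0.2, 4.3]
opening: 0.0519
grip_force: 25.0
```

It's on the floor (about 6 N upward). Releasing with a partial opening, then rising.

Emit:
carry_out([
  [[0, 0, 0], 0, 0.72],
  [[0, 0, 0], 0, 0.72],
  [[0, 0, 0], 0, 0.72],
  [[0, 0, 0], 0, 0.72],
  [[0, 0, -0.01], 0, 0.72],
  [[0, 0, -0.02], 0, 0.72],
  [[0, 0, -0.04], 0, 0.72],
  [[0, 0, -0.05], 0, 0.72],
  [[0, 0, -0.05], 0, 0.72],
  [[0, 0, 0], 0, 0.72],
  [[0, 0, 0], 0, 0.72],
])

```text
time: 13.62
tool_pos: [0.4731, -0.2417, 0.1936]
tool_rot: [3.141, -0.0, -2.974]
contact_force: [0.7, 0.5, -0.8]
opening: 0.066
grip_force: 0.0
```

```bash
python3 - <<'E'
from h import *
o=[]
for n in("scene","top"):
    p=robot.read_camera(n); im=p["pixels"]
    u,v=np.round(w2p(p,[.472,-.20,.04])).astype(int)
    o.append(cv2.resize(im[v-42:v+43,u-33:u+33],None,fx=6,fy=6,interpolation=cv2.INTER_CUBIC)[:,:,::-1])
cv2.imwrite("pics/c5.png",np.hstack(o))
E
```

```text
(no output)
```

View pics/c5.png

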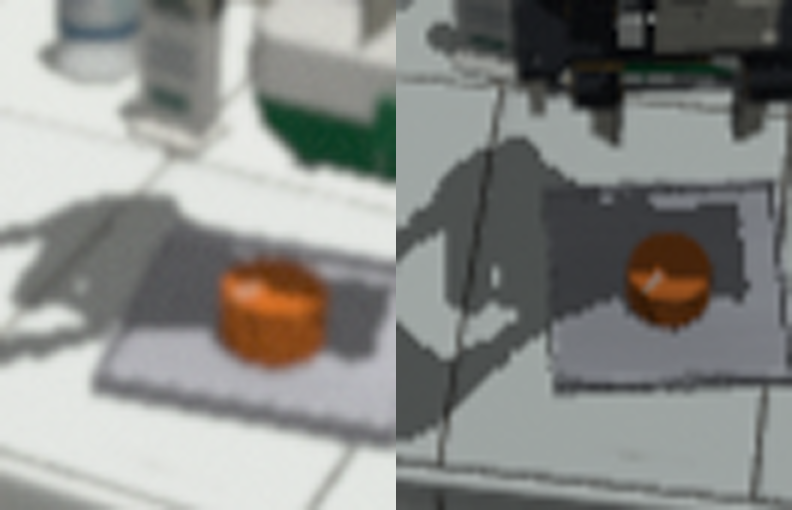

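The cap stands upright with its stripe on top, near the middle of the tray (top crop 668,280), and the gripper is clear.

```bash
python3 -c "
from cell import robot
print(robot.hand_in())"
```

```text
the job is handed in; nothing more can be done
None
```

The orange cap is unscrewed and stands right way up near the middle of the larger tray, released, after about 14 s on the robot clock. The arm never came near the blue cap, and the job is handed in; the hand-in call returned no verdict.

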